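# Turn the shoe anvil over to its heel foot and butt it against the stop

## Task

The next job at this shoemaker's bench is a heel, but the three-footed iron anvil stands with its broad sole foot on top. Only by pushing, tip the anvil over along its wooden board towards the raised stop batten at the board's end, so that it stands on its other two feet with the heel foot level on top, then push it along the board until it butts squarely against the stop, so that it cannot walk under the hammer. Never lift or carry the anvil, keep it on the board, and leave the other things on the bench where they are.

Things in the scene. Friction and masses are not known exactly. Their poses are not given: they have to be found in the camera images.
- anvil: loose three-footed shoe anvil, dark iron, 0.7 to 1 kg: three round arms 84 mm long, 120 degrees apart in one upright plane round a hub, each ending in a flat foot plate 11 thick, square to the arm. Origin: hub centre, 76 above the board at the start. x: along the hub (level, across the board). Start: z up, sole foot on top, heel foot low at +y, slim foot low at -y; 185 long over all
- hub (a point): same point as the anvil's origin. Pushed near the top towards the stop, the anvil balances when turned 34 degrees, then drops flat on its slim foot (60 degrees: hub 84 above the board; one end of the heel and of the sole plate points up, to 164 above the board, inner edges 41 behind and ahead of the hub); tipped on, it balances at 85 degrees and drops upright with the heel foot on top (120 degrees, about +x)
- heel_face (a point): centre of the heel foot's bright face (84x56 mm, one end straight, the other rounded), 84 mm from the hub; its z axis points out of the face, x along the hub. When the anvil lies on its slim foot this face is behind and slopes: a push down its slope presses the anvil on to the board and may only slide it. The whole turn carries the anvil some 185 mm
- sole_face (a point): centre of the broad sole foot's bright face (84x64 mm), 84 mm from the hub; its z axis points out of the face, x along the hub. At the start it is level, 160 above the board, plate ends 44 (side away from the stop) and 40 mm from its centre. When the anvil lies on its slim foot, this plate's upper end is the one ahead: a push on its inner side (fingers in the 80 mm gap above the hub) tips best
- slim_face (a point): centre of the slim sole foot's bright face (80x48 mm), 84 mm from the hub; z out of the face, x along the hub. When upright the anvil stands on the lower edges of two plates, 103 mm apart; the upper edges overhang, 93 mm from the hub and about 70 above the board. Pushed there the anvil slides (4 to 7 N, friction about 0.6) and does not tip
- bench_board: Light wooden board fixed to the bench, 130 (its x) by 450 (its y) mm, 12 thick; origin at the middle of its underside. A darker wooden stop batten lies across it near its -y end.
- stop_face (a point): middle of the stop batten's upper edge on the side of the anvil, 175 mm from the board's middle towards its -y end; the batten stands 22 mm above the board, 124 wide, 30 thick. When the anvil with its heel foot on top touches it, the hub is 66 mm from this point along the board.
- dye_bottle: small tan bottle with a black cap, 36 across, 66 high; bystander, loose; origin at the middle of its underside
- glue_tin_red: round tin with a red label and a black cap, 82 across, 102 high; bystander, loose; origin at the middle of its underside
- thread_spool: blue thread spool standing up, 43 across, 63 high; bystander, loose; origin at the middle of its underside
- tack_jar: clear jar of tacks with a brass-coloured lid, 54 across, 74 high; bystander, loose; origin at the middle of its underside
There are look-alikes about, which are no part of the job. Leave any red look-alike of the anvil alone.

How it is judged:
On the way:
1. the anvil stands on the board with its heel foot level on top (angle between heel_face's own z axis and vertical below 0.07 rad and height (world z) of anvil between 0.08 and 0.096 m), for 0.2 s.
At the end, for the whole second after the job is handed in: The anvil stands still on the board on its slim and broad sole feet with the heel foot's face on top, level within 4 degrees, touching the stop batten within 5 mm, square to it within about 5.7 degrees and within 35 mm of the board's middle line (all of step 1 and linear speed of anvil below 0.01 m/s and angular speed of anvil below 0.05 rad/s and y of anvil in the frame of bench_board between -0.116 and -0.1042 m and x of anvil in the frame of bench_board between -0.035 and 0.035 m and angle between the x axis of anvil and the x axis of bench_board, either way round below 0.1 rad).
It fails at once if the anvil is lifted: its hub rises more than 120 mm above the bench top (tipping over its feet takes it to 105 mm) (height (world z) of anvil above 0.12 m).
It fails at once if the anvil comes off the board sideways or falls on its side (x of anvil in the frame of bench_board above 0.06 m or x of anvil in the frame of bench_board below -0.06 m or height (world z) of anvil below 0.07 m).
It fails at once if one of the other loose things on the bench is moved by more than 25 mm (distance of any of dye_bottle, glue_tin_red, thread_spool, tack_jar from where it was at the start of the episode above 0.025 m).
It also fails if it takes over 69 s, if anything falls off the work surface, if the arm or the gripper's body presses on something with over 40 N, if the wrist force passes 120 N, or if a joint passes its speed limit or range.

## Robot

A 6-joint arm with a two-finger parallel gripper is mounted at the origin on the work surface; the furniture and walls round the work are solid. World frame = base frame: x ahead of the robot, y to its left, z up, the work surface at z = 0. Lengths are in m, angles in rad, forces in N, time in s.
With the tool pointing down it reaches from about 0.4 to 0.825 m from the base axis. Payload 7 kg.
Tool frame: the origin (TCP) lies between the finger pads; the fingertips stand 17 mm ahead of it and the grasp point (between the pads) lies 2 mm behind it; x points along the fingers, z is the direction in which the jaws open and shut, and the axes are right-handed (so a half turn about x gives the same grasp; the last joint's range is limited). The gripper opens to 88 mm and grips with 3 to 60 N. Pads are 19 mm wide; open, the fingers measure 130 mm over their backs; the gripper's body (78 mm by 193 mm) begins 47 mm behind the grasp point.
Start: joints at [1.579, 0.359, 0.012, 0, -1.224, -0.288], TCP at [0.186, 0.649, 0.21] pointing down, gripper open.
Joint ranges: [-3.07, 3.07], [-1.43, 2.12], [-1.02, 1.25], [-3.03, 1.67], [-3.05, -0], [-3.03, 3.03]. Speed limits (rad/s): [2.39, 2.39, 3.01, 3.14, 3.14, 3.14].

## Interface

Orientations are given as [roll, pitch, yaw] about the fixed x, y, z axes, in that order (R = Rz(yaw) Ry(pitch) Rx(roll)).
In Python, from station import * gives the robot as it stands.
- The arm moves only by the tool step_arm, never from a script. Its argument "deltas" is a list of rows, each a list of 5 numbers: the shift along the tool's x, y, z in cm, then the turn about the tool's x in degrees, then the closure, from 0 (fully open) to 1 (shut). In form: [[dx, dy, dz, roll, fingers], ...]. A call has exactly 10 rows; each row is the pose to reach, as a shift and turn from the pose commanded when the call began, along the tool's axes at that moment; what a row does not reach only later rows make up. A row lasts 1/12 s, in which the tool goes at most 41.7 mm and 7.16 degrees, less where a joint would pass 70% of its speed; a pose out of reach is approached as far as the arm can. A call with a gripper value outside its range is refused whole. The fingers move at their own pace and stop on an object; "squeeze" is the grip in N (left out, the last holds). Time passes only in rows, so rows that repeat a pose let the fingers close, or fill a call up. It gives the time, the measured TCP pose, the force and the opening at its end, in the units of the state.
- get_state(): the state, without advancing time (a new reading comes with each control period).
- grab_frame(name): name is "side" or "top" or "wrist"; returns a dict with "pixels" (384x512x3 uint8, red, green, blue), "range_z" (384x512 float32, m along the optical axis (not along the pixel's ray), 0 where there is no reading), "fx", "fy", "cx", "cy" (pixels), "view" (4x4, takes a point from world to camera coordinates); the wrist camera has in their place "hand_eye" (4x4, takes a point from camera to tool coordinates, whose origin is the TCP and whose axes are the tool frame's). Camera axes: x right, y down, z forward; pixel columns grow to the right and rows downward; lengths in m; the calibration is good to about 2 mm. A picture is of the moment at which its call begins: read the wrist's pose just before it.
- job_done(): hands the job in, once; it reports no verdict.
Trained networks look in the newest picture that a camera, given by its name, has taken for a name from the list of things; names that differ only in an ending like _2 or _b are one class to them, and where a whole thing is asked for, a point or a joint stands for the part that bears it (a point fixed in the world has none). Each returns a list of dicts, best first, with "conf" (0 to 1); they miss things now and then, are a little off and sometimes report something else, mostly with a low value. They report only what shows in the picture. A call takes as long as a camera call. They do not tell look-alikes from the thing itself.
- boxes_of(thing, camera): "extent" ([left, top, right, bottom] in pixels, round what is visible of it).
- masks_of(thing, camera): "mask" (384x512 bool, what is visible of it) and "extent" ([left, top, right, bottom] in pixels, round what is visible of it).
The state is a dict: "t": time; "q": joint angles; "qd": joint speeds; "joint_efforts": joint torques, N m; "eef_pos": TCP position; "ee_rot": TCP orientation; "force": force on the tool from outside, world axes, zero at the start; "moment": the same for the moment, N m; "width": finger opening in m.
Only numpy, scipy, OpenCV 4.12 (cv2) and the standard library are available. Lean on these libraries where they do the work, as an engineer would, in place of code of your own. Each camera call takes 0.05 s, during which the arm holds its last target.

## Working session

There is one attempt and no reset: what is moved stays moved. The work goes in short steps, Python scripts to look and compute and a tool call to move; the robot and the scene stay as the last step left them, time stands still between calls to the robot, and variables do not carry over. Pictures are saved under pics/ and viewed, and the job is handed in when it is done.

Besides the shell and the picture viewer there is one more tool, called after "Call:" as name([rows], argument=value, ...), one row to a line, values as JSON. step_arm: Moves the arm, as the interface text tells. Its arguments: {"type":"object","properties":{"deltas":{"type":"array"},"squeeze":{"type":"number"}},"required":["deltas"]}

```bash
ls; mkdir -p pics; python3 - <<'E'
from station import *
import cv2,numpy as np
s=get_state()
print({k:np.round(v,3).tolist() for k,v in s.items()})
for n in("side","top","wrist"):
    f=grab_frame(n); cv2.imwrite(f"pics/{n}0.png",f["pixels"][:,:,::-1])
    print(n,f["fx"],f["cx"],f["cy"],np.round(f.get("view",f.get("hand_eye")),3).tolist())
    for t in("anvil","heel_face","sole_face","slim_face","bench_board","dye_bottle","glue_tin_red","thread_spool","tack_jar"):
        print(t,[(np.round(b["extent"]).tolist(),round(b["conf"],2)) for b in boxes_of(t,n)][:4])
E
```

```text
pics
{'t': 0.0, 'q': [1.579, 0.359, 0.011, -0.0, -1.224, -0.288], 'qd': [0.0, -0.001, 0.0, 0.001, -0.002, 0.0], 'joint_efforts': [-0.001, -58.272, 29.307, 6.997, 0.007, -0.0], 'eef_pos': [0.186, 0.648, 0.209], 'ee_rot': [0.064, 1.569, -1.787], 'force': [-0.906, 0.174, -0.6], 'moment': [0.008, 0.017, -0.014], 'width': 0.087}
side 398.9223878135126 259.7339604311278 191.81767765688116 [[0.916, -0.402, -0.003, -0.382], [-0.148, -0.332, -0.932, 0.201], [0.374, 0.854, -0.363, 0.95], [0.0, 0.0, 0.0, 1.0]]
anvil [([133.0, 162.0, 179.0, 214.0], 0.69), ([258.0, 160.0, 281.0, 221.0], 0.58)]
heel_face [([134.0, 161.0, 182.0, 214.0], 0.85), ([245.0, 200.0, 334.0, 280.0], 0.38)]
sole_face [([259.0, 160.0, 282.0, 222.0], 0.87), ([135.0, 161.0, 182.0, 214.0], 0.82), ([362.0, 212.0, 386.0, 242.0], 0.39)]
slim_face [([259.0, 159.0, 287.0, 222.0], 0.89), ([136.0, 161.0, 182.0, 216.0], 0.81)]
bench_board [([247.0, 198.0, 335.0, 281.0], 0.66)]
dye_bottle [([198.0, 184.0, 211.0, 210.0], 0.72)]
glue_tin_red [([322.0, 182.0, 349.0, 216.0], 0.9)]
thread_spool [([348.0, 201.0, 364.0, 223.0], 0.7), ([327.0, 1
[... 581 characters left out ...]
 193.0], 0.58)]
bench_board [([211.0, 156.0, 347.0, 219.0], 0.98)]
dye_bottle [([184.0, 219.0, 196.0, 229.0], 0.43)]
glue_tin_red [([246.0, 102.0, 270.0, 134.0], 0.64), ([280.0, 105.0, 294.0, 124.0], 0.15)]
thread_spool [([281.0, 106.0, 291.0, 128.0], 0.5)]
tack_jar [([302.0, 110.0, 322.0, 130.0], 0.79)]
wrist 325.0371886440413 256.1071424831779 188.54825961066715 [[0.0, -0.263, 0.965, -0.176], [0.0, -0.965, -0.263, 0.071], [1.0, 0.0, -0.0, 0.001], [0.0, 0.0, 0.0, 1.0]]
anvil [([484.0, 12.0, 512.0, 144.0], 0.78)]
heel_face [([483.0, 13.0, 511.0, 147.0], 0.86)]
sole_face []
slim_face [([484.0, 13.0, 511.0, 147.0], 0.66)]
bench_board []
dye_bottle []
glue_tin_red []
thread_spool []
tack_jar []
```

View pics/side0.png

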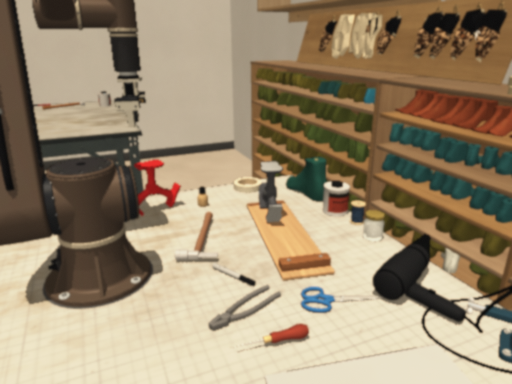

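View pics/top0.png

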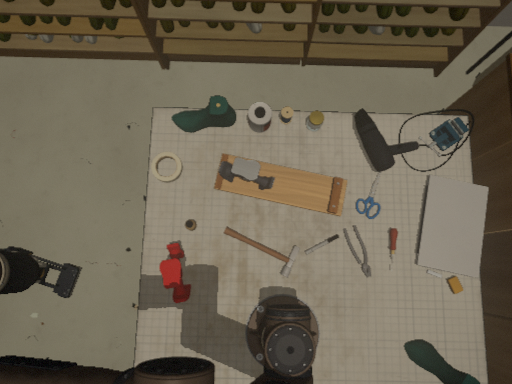

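View pics/wrist0.png

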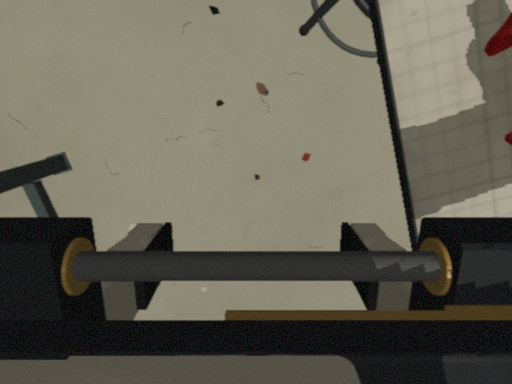

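Candidates for the anvil are the dark one on the board (top 245,172; side 269,190) and the red look-alike (top 175,272; side 157,187). I choose the dark one on the board and leave the red one alone. The stop batten is at top (337,195).

```bash
cat > h.py <<'E'
from station import *
import cv2,numpy as np
def cloud(n):
    f=grab_frame(n); z=f["range_z"]; v,u=np.mgrid[:384,:512]
    P=np.stack([(u-f["cx"])*z/f["fx"],(v-f["cy"])*z/f["fy"],z],-1)
    V=f["view"]; W=(P-V[:3,3])@V[:3,:3]   # R^T (p-t)
    W[z<=0]=np.nan
    return f,W
def px(f,p):
    c=f["view"][:3,:3]@np.array(p)+f["view"][:3,3]
    return f["fx"]*c[0]/c[2]+f["cx"],f["fy"]*c[1]/c[2]+f["cy"]
E
python3 - <<'E'
from h import *
f,W=cloud("top")
m=masks_of("bench_board","top")[0]["mask"]
p=W[m]; p=p[~np.isnan(p[:,0])]
print("z",np.percentile(p[:,2],[5,25,50,75,95]))
hsv=cv2.cvtColor(f["pixels"],cv2.COLOR_RGB2HSV)
q=W[m&(abs(W[...,2]-.012)<.006)][:,:2]
r=cv2.minAreaRect((q*1000).astype(np.float32)); print("board",r,cv2.boxPoints(r))
ma=(W[...,2]>.05)&cv2.dilate(m.astype(np.uint8),np.ones((9,9))).astype(bool)
a=W[ma]; print(len(a),np.nanmax(a[:,2]))
s=a[a[:,2]>.16]; print("sole top",len(s),cv2.minAreaRect((s[:,:2]*1000).astype(np.float32)),np.median(s,0),s.min(0),s.max(0))
b=W[m&(W[...,2]>.024)&(W[...,2]<.045)]; b=b[b[:,1]<0.0] 
print("batten",len(b),b.mean(0),cv2.minAreaRect((b[:,:2]*1000).astype(np.float32)))
c=f["pixels"][140:230,200:360]; cv2.imwrite("pics/topc.png",cv2.resize(c,None,fx=5,fy=5,interpolation=cv2.INTER_CUBIC)[:,:,::-1])
f,W=cloud("side")
c=f["pixels"][140:300,220:400]; cv2.imwrite("pics/sidec.png",cv2.resize(c,None,fx=3.5,fy=3.5,interpolation=cv2.INTER_CUBIC)[:,:,::-1])
E
```

```text
z [0.00770101 0.01081667 0.01285373 0.01534318 0.03362981]
board ((493.6809387207031, 13.941375732421875), (448.6064453125, 130.59991455078125), 78.98561096191406) [[ 386.7295  -193.75409]
 [ 514.92365 -218.70593]
 [ 600.6324   221.63684]
 [ 472.43823  246.58868]]
504 0.1789505765452541
sole top 190 ((506.7725830078125, 132.79498291015625), (84.0316390991211, 63.930484771728516), 82.0482406616211) [0.50886753 0.12658892 0.17230089] [0.47246815 0.09024527 0.16142756] [0.54278294 0.1739657  0.17895058]
batten 321 [ 0.45488491 -0.17101273  0.03407045] ((455.9179992675781, -171.96054077148438), (30.964719772338867, 121.58055877685547), 79.22642517089844)
```

View pics/topc.png

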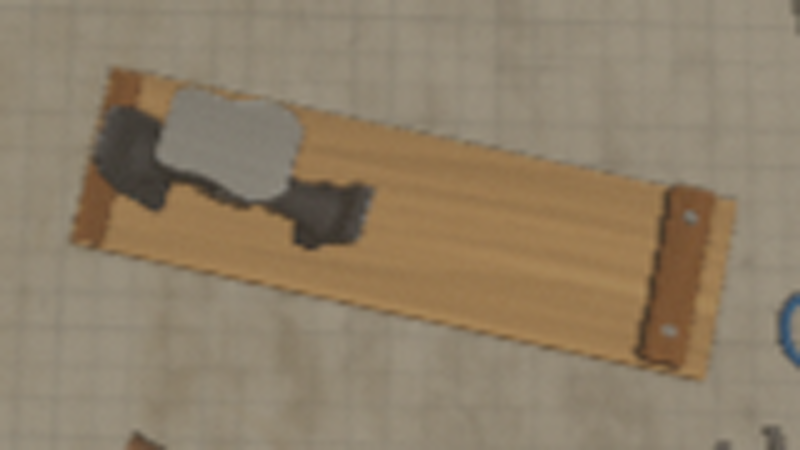

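View pics/sidec.png

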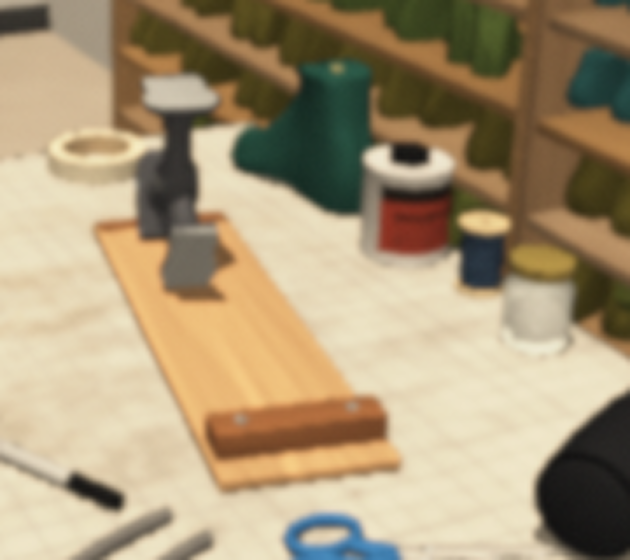

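The dark anvil is confirmed: bright sole plate on top at crop (230,145), slim foot toward the stop. Next I work out the approach.

```bash
cat >> h.py <<'E'
from scipy.spatial.transform import Rotation as Ro
C=np.array([.4937,.0139]); th=np.deg2rad(79.0)
u=np.array([np.cos(th),np.sin(th)]); bx=np.array([u[1],-u[0]])
def wl(x,y): return C+x*bx+y*u
def bl(p): d=np.asarray(p)[...,:2]-C; return np.stack([d@bx,d@u],-1)
def tool():
    s=get_state(); return s,np.array(s["eef_pos"]),Ro.from_euler("xyz",s["ee_rot"]).as_matrix()
E
python3 - <<'E'
from h import *
s,p,R=tool(); print(p,np.round(R,3))
za=np.degrees(np.arctan2(R[1,2],R[0,2])); ba=np.degrees(np.arctan2(bx[1],bx[0])); print("z ang",za,"board x ang",ba)
ya=np.degrees(np.arctan2(R[1,1],R[0,1])); print("y ang",ya)
f,W=cloud("top")
for nm,b in(("boot",(170,90,240,135)),("red",(155,238,195,306)),("tin",(244,100,274,134)),("bottle",(182,216,200,232))):
    r=W[b[1]:b[3],b[0]:b[2]].reshape(-1,3); r=r[r[:,2]>.04]
    print(nm,len(r),r.min(0).round(3),r.max(0).round(3),"board",bl(r).min(0).round(3),bl(r).max(0).round(3))
g=wl(-.010,.200); t=np.array([g[0],g[1],.30]); print("target",t,"delta tool cm",(R.T@(t-p)*100).round(2))
E
```

```text
[0.18640239 0.64873683 0.20995393] [[ 0.     0.961 -0.276]
 [ 0.    -0.276 -0.961]
 [-1.     0.    -0.   ]]
z ang -106.02825561241484 board x ang -11.000000000000005
y ang -16.028255614238784
boot 966 [0.685 0.177 0.04 ] [0.762 0.365 0.145] board [0.128 0.203] [0.221 0.388]
red 973 [0.094 0.304 0.04 ] [0.278 0.383 0.167] board [-0.455  0.213] [-0.275  0.319]
tin 533 [0.68  0.053 0.04 ] [0.761 0.131 0.108] board [0.167 0.081] [0.247 0.161]
bottle 46 [0.333 0.306 0.04 ] [0.357 0.328 0.071] board [-0.216  0.257] [-0.193  0.28 ]
target [0.52204553 0.21213353 0.3       ] delta tool cm [-9.   44.31 32.7 ]
```

Call:
step_arm([
  [-4,0,0,7,0.77],
  [-8,2,1.5,14,0.77],
  [-9,5,3.5,21,0.77],
  [-9,8,6,28,0.77],
  [-9,11,8,35,0.77],
  [-9,14,10,42,0.77],
  [-9,17,12.5,49,0.77],
  [-9,20,15,56,0.77],
  [-9,23,17,63,0.77],
  [-9,26,19,70,0.77],
], squeeze=20)

```text
t: 2.53
eef_pos: [0.3846, 0.3926, 0.3005]
ee_rot: [-2.082, 1.57, 1.124]
force: [1.0, 0.5, 0.1]
width: 0.0264
```

```bash
python3 - <<'E'
from h import *
s,p,R=tool(); print(s["t"],p,s["width"],s["q"],np.degrees(np.arctan2(R[1,1],R[0,1])))
g=wl(-.010,.200); t=np.array([g[0],g[1],.30]); print("delta tool cm",(R.T@(t-p)*100).round(2))
E
```

```text
2.5333 [0.38455163 0.39261928 0.30050706] 0.02638121121492451 [ 1.15230380e+00  1.03850884e-01 -1.18018146e-01  3.06800528e-05
 -1.34788640e+00 -1.08880983e+00] -86.36166260915441
delta tool cm [  0.04  18.88 -12.58]
```

Call:
step_arm([
  [0,3,-2,4,0.77],
  [0,6,-4,8,0.77],
  [0,9,-6,12,0.77],
  [0,12,-8,14.6,0.77],
  [0,15,-10,14.6,0.77],
  [0,17,-11.5,14.6,0.77],
  [0,18.9,-12.6,14.6,0.77],
  [0,18.9,-12.6,14.6,0.77],
  [0,18.9,-12.6,14.6,0.77],
  [0,18.9,-12.6,14.6,0.77],
])

```text
t: 3.37
eef_pos: [0.5225, 0.2145, 0.2999]
ee_rot: [-0.786, 1.571, 2.169]
force: [-1.1, 0.6, -0.7]
width: 0.0201
```

```bash
python3 - <<'E'
from h import *
s,p,R=tool(); print(s["t"],p,bl(p),s["width"],s["force"],np.degrees(np.arctan2(R[1,1],R[0,1])))
f=grab_frame("wrist");cv2.imwrite("pics/w1.png",f["pixels"][:,:,::-1])
z=f["range_z"]; v,uu=np.mgrid[:384,:512]
P=np.stack([(uu-f["cx"])*z/f["fx"],(v-f["cy"])*z/f["fy"],z],-1)
H=f["hand_eye"]; T=P@H[:3,:3].T+H[:3,3]; W=T@R.T+p
k=(z>0)&(W[...,2]>.16)&(W[...,2]<.185); b=bl(W[k]); ok=(abs(b[:,0])<.08); b=b[ok]
print(len(b),b.min(0),b.max(0),cv2.minAreaRect((b*1000).astype(np.float32)),np.median(W[k][ok],0))
k=(z>0)&(abs(W[...,2]-.012)<.006); 
np.save("w1.npy",W)
E
```

```text
3.3667 [0.5225187  0.21447272 0.29993251] [-0.00998185  0.2023865 ] 0.02014662404281898 [-1.10219358  0.61605923 -0.71687877] -100.66516483892045
6079 [-0.04011343  0.07480056] [0.02315928 0.16074967] ((-6.818157196044922, 117.95968627929688), (84.14990234375, 63.77112579345703), 85.30850982666016) [0.50905572 0.12698362 0.17286156]
```

View pics/w1.png

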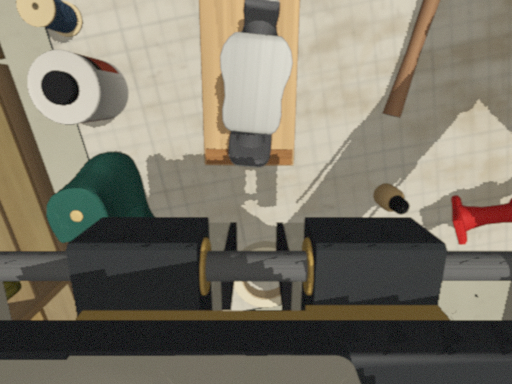

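The wrist picture shows the anvil's sole plate (255,85), the slim foot toward the stop (262,10) and the heel foot behind (250,150). The anvil is yawed about 5° to the board. The two-finger push should correct this.

Call:
step_arm([
  [2,0,-0.3,0.3,0.77],
  [5,0,-0.5,0.3,0.77],
  [8,0,-0.5,0.3,0.77],
  [11,0,-0.5,0.3,0.77],
  [13,0,-0.5,0.3,0.77],
  [13.6,0.5,-0.5,0.3,0.77],
  [13.6,1.5,-0.5,0.3,0.77],
  [13.6,2,-0.5,0.3,0.77],
  [13.6,2.5,-0.5,0.3,0.77],
  [13.6,2.7,-0.5,0.3,0.77],
])

```text
t: 4.25
eef_pos: [0.5231, 0.1867, 0.1658]
ee_rot: [-2.348, 1.568, 0.603]
force: [0.9, 0.3, 0.3]
width: 0.0204
```

```bash
cat >> h.py <<'E'
def look(tag):
    s,p,R=tool(); print("t",s["t"],"p",p.round(4),"board",bl(p).round(4),"w",round(s["width"],4),"F",np.round(s["force"],1),"yd",np.degrees(np.arctan2(R[1,1],R[0,1])).round(2))
    f,W=cloud("side"); c=f["pixels"][110:300,220:400]; a=cv2.resize(c,None,fx=3,fy=3,interpolation=cv2.INTER_CUBIC)
    cv2.imwrite(f"pics/{tag}_s.png",a[:,:,::-1])
    g=grab_frame("wrist"); cv2.imwrite(f"pics/{tag}_w.png",g["pixels"][:,:,::-1])
    return f,W,g
E
python3 -c "
from h import *
look('a1')"
```

```text
t 4.25 p [0.5231 0.1867 0.1658] board [-0.0041  0.1753] w 0.0204 F [0.9 0.3 0.3] yd -100.95
```

View pics/a1_s.png

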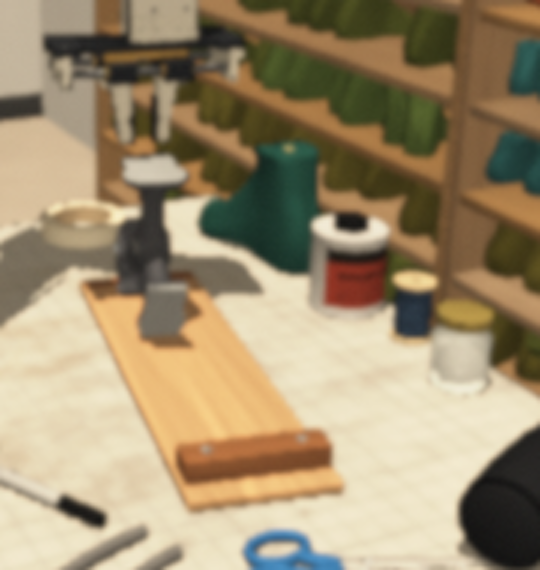

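View pics/a1_w.png

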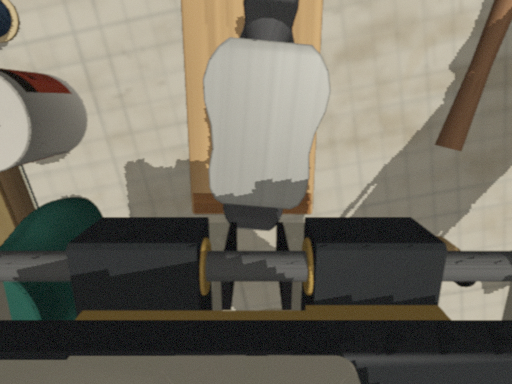

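Fingers centred behind the rear end of the plate. Starting the push.

Call:
step_arm([
  [0,0.5,0,0,0.77],
  [0,1,0,0,0.77],
  [0,1.5,0,0,0.77],
  [0,2,0,0,0.77],
  [0,2.5,0,0,0.77],
  [0,3,0,0,0.77],
  [0,3.5,0,0,0.77],
  [0,4,0,0,0.77],
  [0,4.5,0,0,0.77],
  [0,5,0,0,0.77],
])

```text
t: 5.18
eef_pos: [0.513, 0.1374, 0.164]
ee_rot: [2.484, 1.571, -0.848]
force: [0.7, 0.2, -0.5]
width: 0.02
```

```bash
python3 -c "
from h import *
look('a2')"
```

```text
t 5.1833 p [0.513  0.1374 0.164 ] board [-0.0046  0.1249] w 0.02 F [ 0.7  0.2 -0.5] yd -100.93
```

View pics/a2_s.png

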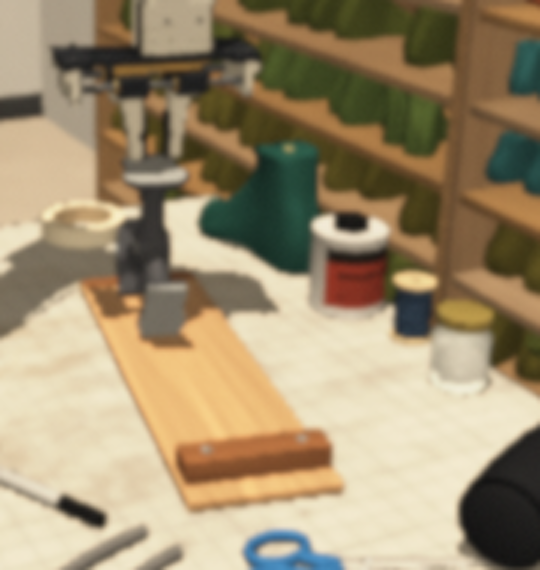

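View pics/a2_w.png

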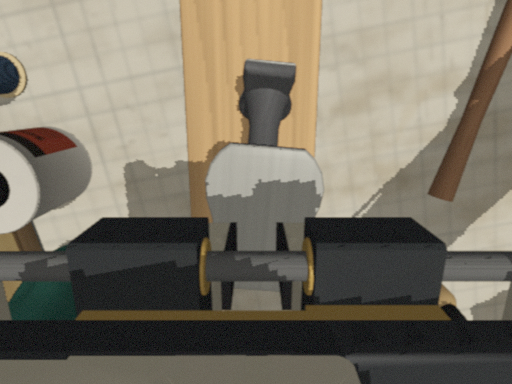

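The fingers seem to be over the plate without touching it. I'll check heights before moving on.

```bash
python3 - <<'E'
from h import *
f,W=cloud("side")
for (x,y) in [(130,110),(130,130),(130,145),(130,155),(135,158),(180,145),(178,155),(155,180),(155,175),(140,176),(155,165),(165,330),(150,230)]:
    U,V=int(220+x/3),int(110+y/3); print((x,y),(U,V),W[V,U].round(3),bl(W[V,U]).round(3))
s,p,R=tool(); g=grab_frame("wrist"); z=g["range_z"]
v,uu=np.mgrid[:384,:512]
P=np.stack([(uu-g["cx"])*z/g["fx"],(v-g["cy"])*z/g["fy"],z],-1)
H=g["hand_eye"]; T=P@H[:3,:3].T+H[:3,3]; Wd=T@R.T+p
for (a,b) in [(260,155),(260,180),(220,200),(300,200),(260,230),(260,285),(232,285),(285,285),(260,75),(230,230)]: print((a,b),Wd[b,a].round(3),bl(Wd[b,a]).round(3))
E
```

```text
(130, 110) (263, 146) [0.486 0.133 0.234] [-0.03   0.115]
(130, 130) (263, 153) [0.485 0.13  0.214] [-0.031  0.112]
(130, 145) (263, 158) [0.486 0.133 0.198] [-0.03   0.116]
(130, 155) (263, 161) [0.485 0.13  0.189] [-0.031  0.113]
(135, 158) (265, 162) [0.493 0.133 0.184] [-0.024  0.117]
(180, 145) (280, 158) [ 1.331  1.704 -0.328] [0.499 1.819]
(178, 155) (279, 161) [0.534 0.124 0.185] [0.019 0.115]
(155, 180) (271, 170) [0.494 0.094 0.171] [-0.015  0.078]
(155, 175) (271, 168) [0.5   0.107 0.173] [-0.012  0.092]
(140, 176) (266, 168) [0.484 0.107 0.174] [-0.027  0.09 ]
(155, 165) (271, 165) [0.511 0.131 0.173] [-0.005  0.118]
(165, 330) (275, 220) [0.498 0.072 0.02 ] [-0.007  0.058]
(150, 230) (270, 186) [0.503 0.119 0.112] [-0.011  0.105]
(260, 155) [0.504 0.095 0.172] [-0.006  0.082]
(260, 180) [0.506 0.108 0.173] [-0.006  0.095]
(220, 200) [0.529 0.115 0.173] [0.016 0.106]
(300, 200) [0.487 0.123 0.173] [-0.027  0.106]
(260, 230) [0.511 0.136 0.173] [-0.006  0.123]
(260, 285) [0.518 0.17  0.172] [-0.006  0.158]
(232, 285) [0.524 0.138 0.222] [0.006 0.127]
(285, 285) [0.502 0.138 0.227] [-0.015  0.123]
(260, 75) [0.494 0.05  0.082] [-0.007  0.036]
(230, 230) [0.524 0.125 0.192] [0.009 0.115]
```

```bash
python3 - <<'E'
from h import *
s,p,R=tool(); print(s["t"],p)
f,W=cloud("side")
im=cv2.resize(f["pixels"][110:220,220:330],None,fx=6,fy=6,interpolation=cv2.INTER_NEAREST)[:,:,::-1].copy()
for x,c in((0.017,(0,0,255)),(0,(0,255,0)),(-.02,(255,0,0)),(-.05,(0,255,255))):
    for z in(-.02,.02):
        a=px(f,p+R@np.array([x,0,z])); cv2.circle(im,(int((a[0]-220+.5)*6),int((a[1]-110+.5)*6)),4,c,-1)
cv2.imwrite("pics/a3.png",im)
# same expectation for earlier pose a1
for x in(.017,0,-.02):
    print(x,px(f,np.array([.5231,.1867,.1658-x])))
E
```

```text
5.3833 [0.51313957 0.1378267  0.16402405]
0.017 (np.float64(266.7780929531926), np.float64(167.14626891288464))
0 (np.float64(266.7987394444667), np.float64(161.94781352814869))
-0.02 (np.float64(266.82329317496493), np.float64(155.76557796914113))
```

View pics/a3.png

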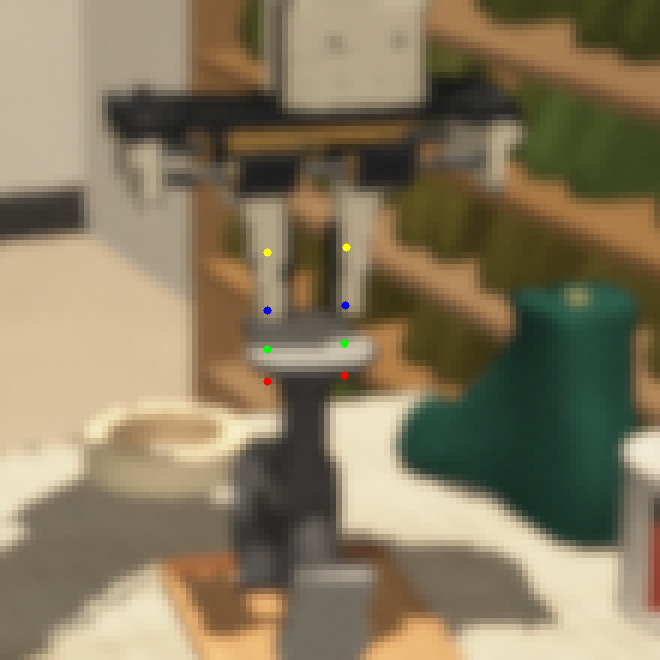

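The picture shows the fingertips ending about 17 mm behind the TCP, at z≈0.181, so they passed above the plate with no contact. I'll back off, go lower and measure the real tips.

Call:
step_arm([
  [0,-1.5,0,0,0.77],
  [0,-3,0,0,0.77],
  [0,-4.5,0,0,0.77],
  [0,-6,0,0,0.77],
  [0,-7,0,0,0.77],
  [0,-7.3,0,0,0.77],
  [1,-7.3,0,0,0.77],
  [2,-7.3,0,0,0.77],
  [2.7,-7.3,0,0,0.77],
  [2.7,-7.3,0,0,0.77],
])

```text
t: 6.27
eef_pos: [0.5255, 0.2083, 0.1345]
ee_rot: [0.757, 1.567, -2.576]
force: [0.0, -0.3, -0.3]
width: 0.0205
```

```bash
python3 - <<'E'
from h import *
f,W,g=look("b1")
s,p,R=tool(); z=g["range_z"]
b=bl(W)
k=(abs(b[...,0])<.15)&(abs(b[...,1]-bl(p)[1])<.06)&(W[...,2]>.1)&(W[...,2]<.4)&~np.isnan(W[...,0])
T=(W-p)@R
k2=k&(abs(T[...,2])<.05)&(T[...,1]<.02)
t=T[k2]; print(len(t)); 
for lo in np.arange(-.13,.05,.01):
    q=t[(t[:,0]>=lo)&(t[:,0]<lo+.01)]
    if len(q): print(lo.round(3),len(q),q[:,1].min().round(3),q[:,1].max().round(3),q[:,2].min().round(3),q[:,2].max().round(3))
im=cv2.resize(f["pixels"][90:200,220:330],None,fx=6,fy=6,interpolation=cv2.INTER_NEAREST)[:,:,::-1].copy()
cv2.imwrite("pics/b1.png",im)
E
```

```text
t 6.2667 p [0.5255 0.2083 0.1345] board [-0.0059  0.1969] w 0.0205 F [ 0.  -0.3 -0.3] yd -100.98
531
-0.13 36 -0.026 0.02 0.012 0.049
-0.12 11 -0.022 0.019 -0.015 0.049
-0.11 23 -0.024 0.02 -0.043 0.046
-0.1 23 -0.027 0.009 -0.014 0.05
-0.09 17 -0.024 0.019 -0.037 0.046
-0.08 40 -0.005 0.016 -0.041 0.035
-0.07 49 -0.007 0.015 -0.03 0.033
-0.06 38 -0.004 0.016 -0.027 0.031
-0.05 43 -0.002 0.016 -0.027 0.029
-0.04 39 -0.013 0.015 -0.024 0.028
-0.03 16 -0.009 0.013 -0.009 0.027
```

View pics/b1.png

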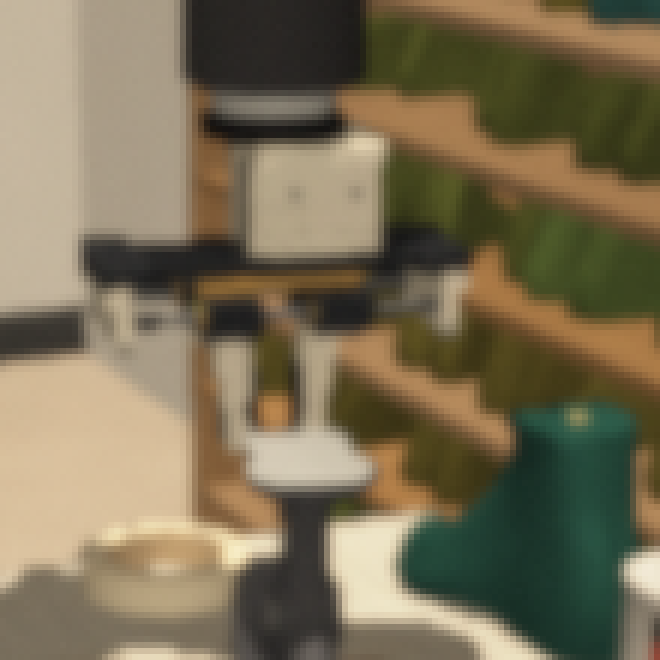

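View pics/b1_w.png

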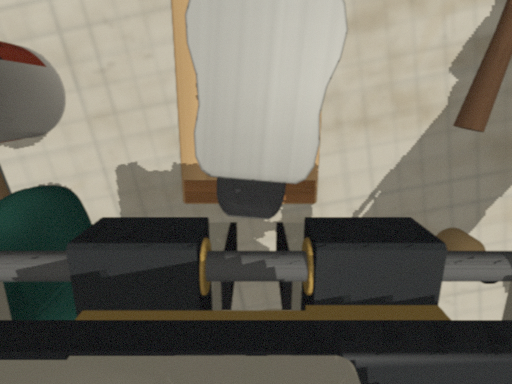

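```bash
python3 - <<'E'
from h import *
s,p,R=tool(); f,W=cloud("side")
for x in(.017,0,-.01,-.017,-.03,-.066,-.08,-.1): print(x,np.round([*px(f,p+R@np.array([x,.01,.028])),*px(f,p+R@np.array([x,.01,-.028]))],1))
np.set_printoptions(linewidth=200)
T=(W-p)@R
for v in range(140,172): print(v,T[v,256:280:2,0].round(3))
cv2.imwrite("pics/b2.png",cv2.resize(f["pixels"][135:175,245:295],None,fx=14,fy=14,interpolation=cv2.INTER_NEAREST)[:,:,::-1])
E
```

```text
0.017 [257.  175.4 274.1 174.2]
0 [257.  170.4 274.2 169.1]
-0.01 [257.  167.3 274.2 166.1]
-0.017 [257.  165.2 274.2 164. ]
-0.03 [257.  161.2 274.3 160.1]
-0.066 [256.9 150.1 274.4 149. ]
-0.08 [256.9 145.7 274.4 144.7]
-0.1 [256.9 139.4 274.5 138.4]
140 [-0.106 -0.105 -0.105 -0.105 -0.102 -0.101 -0.101 -0.101 -0.101 -0.101 -0.102 -0.101]
141 [-0.101 -0.102 -0.102 -0.101 -0.099 -0.099 -0.097 -0.098 -0.099 -0.099 -0.098 -0.098]
142 [-0.099 -0.1   -0.099 -0.098 -0.095 -0.095 -0.095 -0.09  -0.095 -0.096    nan -0.095]
143 [-0.096 -0.095 -0.096 -0.095  0.396  0.39   0.383 -0.085 -0.092 -0.093 -0.092 -0.093]
144 [-0.094 -0.092 -0.092 -0.091  0.399  0.389  0.384 -0.083 -0.089 -0.089 -0.09  -0.089]
145 [-0.09  -0.089 -0.09  -0.089  0.433  0.399  0.389 -0.079 -0.08  -0.08  -0.079  0.387]
146 [-0.08  -0.078 -0.078  0.46   0.445  0.438  0.402 -0.078 -0.077 -0.075  0.384  0.385]
147 [-0.075 -0.076 -0.076  0.459  0.451  0.453  0.456 -0.073 -0.072 -0.072  0.391  0.386]
148 [-0.073 -0.073 -0.072  0.459  0.452  0.46   0.457 -0.07  -0.07  -0.07   0.381  0.391]
149 [-0.071 -0.068 -0.069  0.467  0.4
[... 1332 characters left out ...]
-0.032 -0.037 -0.037 -0.038 -0.038 -0.038 -0.037 -0.036 -0.037 -0.038]
165 [ 0.645  0.654  0.655 -0.036 -0.037 -0.037 -0.038 -0.037 -0.038 -0.037 -0.037 -0.037]
166 [ 0.651  0.665  0.66  -0.037 -0.037 -0.038 -0.036 -0.037 -0.037 -0.037 -0.038 -0.037]
167 [ 0.671  0.671  0.669 -0.037 -0.037 -0.037 -0.036 -0.037 -0.036 -0.038 -0.038 -0.038]
168 [ 0.686  0.682  0.686 -0.038 -0.036 -0.037 -0.037 -0.037 -0.037 -0.038 -0.036 -0.037]
169 [ 0.683  0.686  0.696 -0.036 -0.036 -0.037 -0.037 -0.038 -0.037 -0.038 -0.037 -0.037]
170 [ 0.686  0.696  0.704 -0.032 -0.033 -0.036 -0.035 -0.034 -0.035 -0.034 -0.034 -0.034]
171 [ 0.692  0.696  0.691 -0.03  -0.032 -0.033 -0.033 -0.031 -0.032 -0.031 -0.03  -0.031]
```

View pics/b2.png

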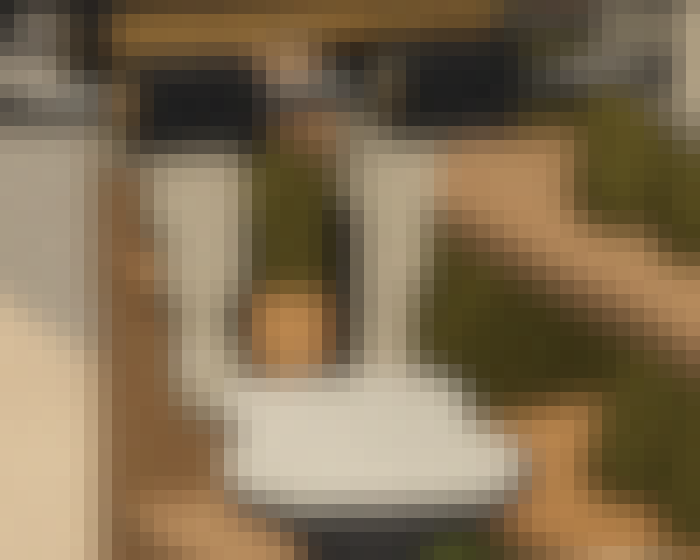

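Measured: the real fingertips sit about 19 mm behind the TCP, so tip z = TCP z + 0.019, with 60+ mm of free finger. Tips are now at 0.153, below the plate's top (0.172). I'll go 5 mm lower and push.

Call:
step_arm([
  [0.5,0.5,0,0,0.77],
  [0.5,1,0,0,0.77],
  [0.5,1.5,0,0,0.77],
  [0.5,2,0,0,0.77],
  [0.5,2.5,0,0,0.77],
  [0.5,3,0,0,0.77],
  [0.5,3.5,0,0,0.77],
  [0.5,4,0,0,0.77],
  [0.5,4.5,0,0,0.77],
  [0.5,5,0,0,0.77],
])

```text
t: 7.25
eef_pos: [0.5183, 0.1611, 0.1329]
ee_rot: [-2.279, 1.568, 0.672]
force: [0.1, 3.8, 2.9]
width: 0.0199
```

```bash
python3 -c "
from h import *
look('c1')"
```

```text
t 7.25 p [0.5183 0.1611 0.1329] board [-0.004   0.1491] w 0.0199 F [0.1 3.8 2.9] yd -100.91
```

View pics/c1_s.png

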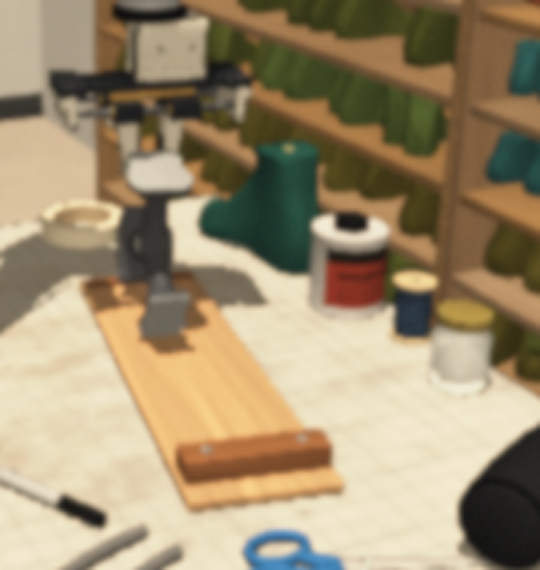

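View pics/c1_w.png

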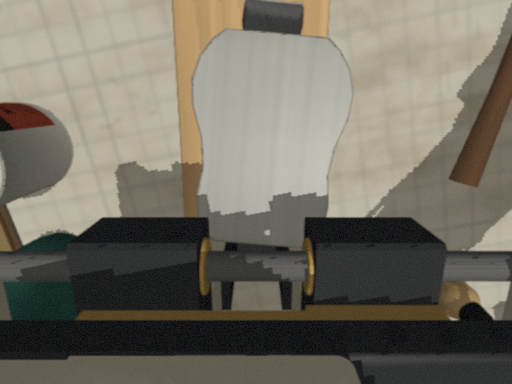

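Tipping cleanly: the slim foot holds its place and the heel has lifted. Continuing.

Call:
step_arm([
  [0,0.5,0,0,0.77],
  [0,1,0,0,0.77],
  [0,1.5,0,0,0.77],
  [0,2,0,0,0.77],
  [0,2.5,0,0,0.77],
  [0,3,0,0,0.77],
  [0,3.5,0,0,0.77],
  [0,4,0,0,0.77],
  [0,4.5,0,0,0.77],
  [0,5,0,0,0.77],
])

```text
t: 8.18
eef_pos: [0.5076, 0.1107, 0.1318]
ee_rot: [0.724, 1.57, -2.609]
force: [1.3, 1.0, 1.0]
width: 0.0196
```

```bash
python3 -c "
from h import *
look('c2')"
```

```text
t 8.1833 p [0.5076 0.1107 0.1318] board [-0.0048  0.0977] w 0.0196 F [1.3 1.  1. ] yd -100.94
```

View pics/c2_s.png

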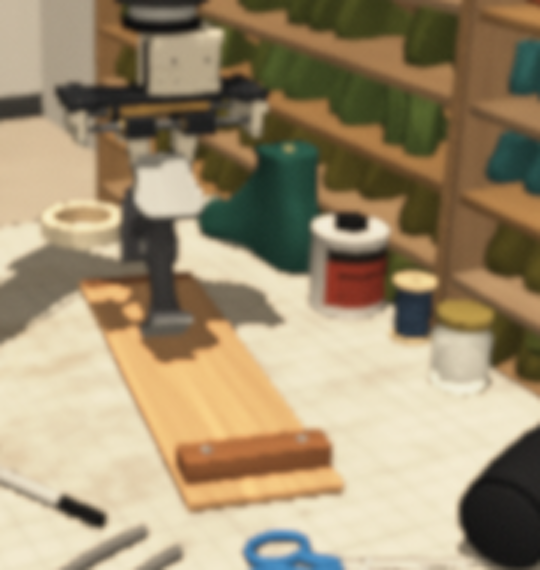

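View pics/c2_w.png

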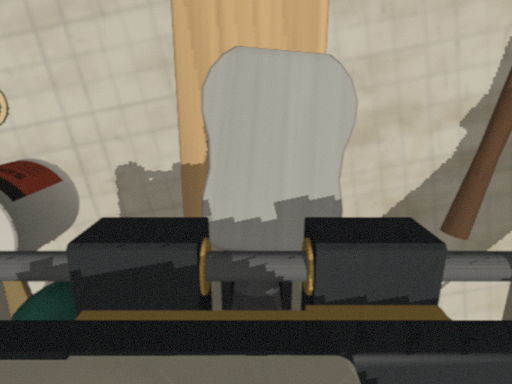

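Call:
step_arm([
  [0,0.5,0,0,0.77],
  [0,1,0,0,0.77],
  [0,1.5,0,0,0.77],
  [0,2,0,0,0.77],
  [0,2.5,0,0,0.77],
  [0,3,0,0,0.77],
  [0,3.5,0,0,0.77],
  [0,4.2,0,0,0.77],
  [0,5,0,0,0.77],
  [0,5.5,0,0,0.77],
])

```text
t: 9.12
eef_pos: [0.4971, 0.0565, 0.1319]
ee_rot: [0.532, 1.571, -2.801]
force: [-0.3, 0.6, 0.6]
width: 0.0198
```

```bash
python3 -c "
from h import *
look('c3')"
```

```text
t 9.1167 p [0.4971 0.0565 0.1319] board [-0.0047  0.0424] w 0.0198 F [-0.3  0.6  0.6] yd -100.94
```

View pics/c3_s.png

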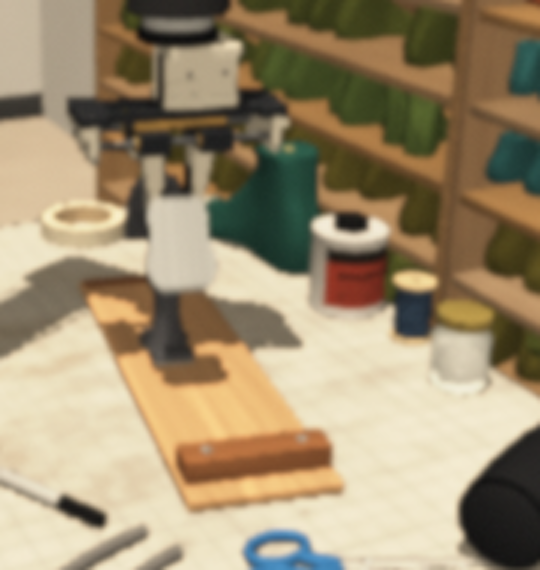

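View pics/c3_w.png

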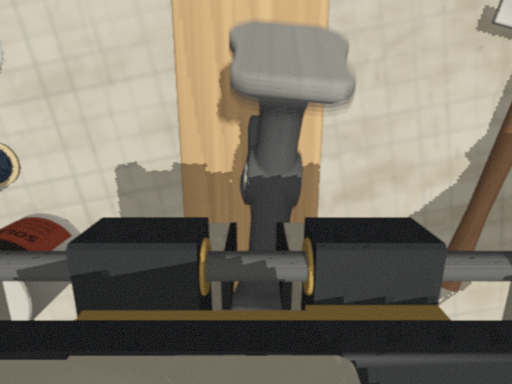

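The anvil has dropped flat on its slim foot, with the fingers in the gap. It is still yawed about 6°, with the sole edge centre right of the fingers at (292,90). I'll shift toward −x so the near corner gets pushed first and the yaw is corrected.

Call:
step_arm([
  [0,0,0.8,0,0.77],
  [0,0,1.6,0,0.77],
  [0,0,2.3,0,0.77],
  [0,1,2.3,0,0.77],
  [0,2,2.3,0,0.77],
  [0,3,2.3,0,0.77],
  [0,3.5,2.3,0,0.77],
  [0,4,2.3,0,0.77],
  [0,4.5,2.3,0,0.77],
  [0,5,2.3,0,0.77],
])

```text
t: 10.05
eef_pos: [0.4655, 0.0121, 0.1319]
ee_rot: [0.541, 1.571, -2.792]
force: [-0.2, -0.1, 0.2]
width: 0.0203
```

```bash
python3 -c "
from h import *
look('d1')"
```

```text
t 10.05 p [0.4655 0.0121 0.1319] board [-0.0274 -0.0072] w 0.0203 F [-0.2 -0.1  0.2] yd -100.96
```

View pics/d1_s.png

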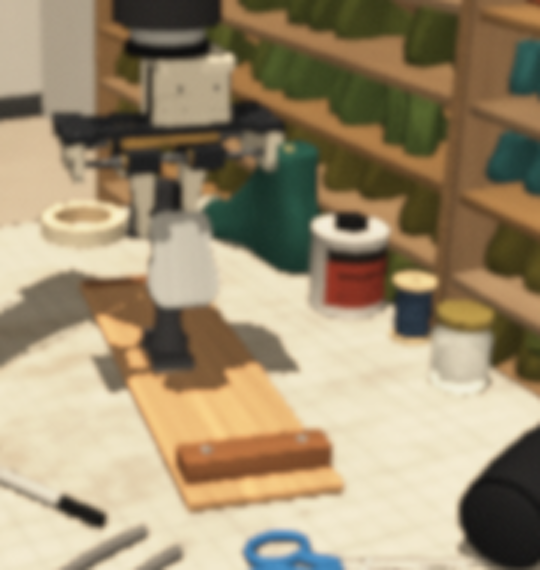

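View pics/d1_w.png

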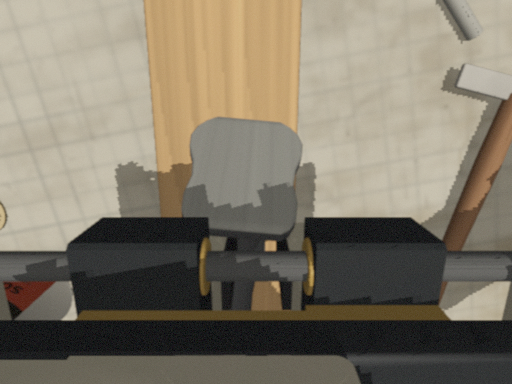

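Call:
step_arm([
  [0,0.5,0,0,0.77],
  [0,1,0,0,0.77],
  [0,1.4,0,0,0.77],
  [0,1.8,0,0,0.77],
  [0,2.2,0,0,0.77],
  [0,2.6,0,0,0.77],
  [0,3,0,0,0.77],
  [0,3.4,0,0,0.77],
  [0,3.8,0,0,0.77],
  [0,4.2,0,0,0.77],
])

```text
t: 10.98
eef_pos: [0.4573, -0.029, 0.132]
ee_rot: [1.041, 1.571, -2.292]
force: [-0.6, 2.1, -1.5]
width: 0.0203
```

```bash
python3 -c "
from h import *
look('d2')"
```

```text
t 10.9833 p [ 0.4573 -0.029   0.132 ] board [-0.0275 -0.0491] w 0.0203 F [-0.6  2.1 -1.5] yd -100.93
```

View pics/d2_s.png

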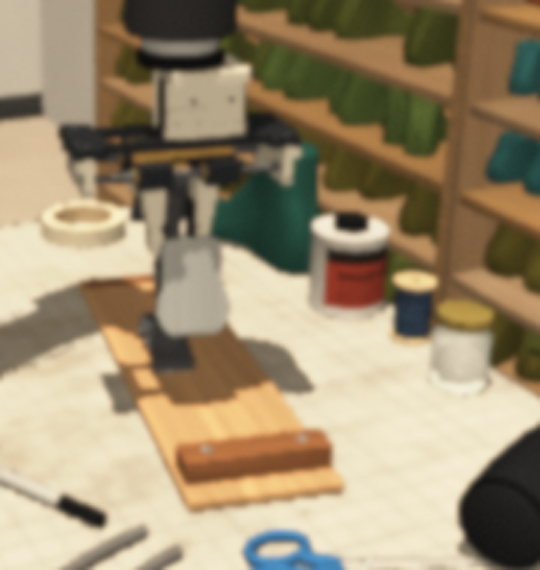

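View pics/d2_w.png

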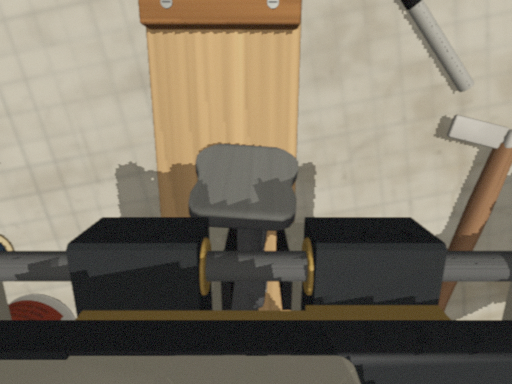

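The yaw looks nearly corrected and the slim foot is holding. Pushing on through the balance point.

Call:
step_arm([
  [0,0.5,0,0,0.77],
  [0,1,0,0,0.77],
  [0,1.5,0,0,0.77],
  [0,2,0,0,0.77],
  [0,2.5,0,0,0.77],
  [0,3,0,0,0.77],
  [0,3.5,0,0,0.77],
  [0,4,0,0,0.77],
  [0,4.5,0,0,0.77],
  [0,5,0,0,0.77],
])

```text
t: 11.92
eef_pos: [0.4474, -0.0785, 0.1317]
ee_rot: [0.624, 1.57, -2.709]
force: [0.7, -1.9, -0.9]
width: 0.0197
```

```bash
python3 -c "
from h import *
look('d3')"
```

```text
t 11.9167 p [ 0.4474 -0.0785  0.1317] board [-0.0278 -0.0995] w 0.0197 F [ 0.7 -1.9 -0.9] yd -100.94
```

View pics/d3_s.png

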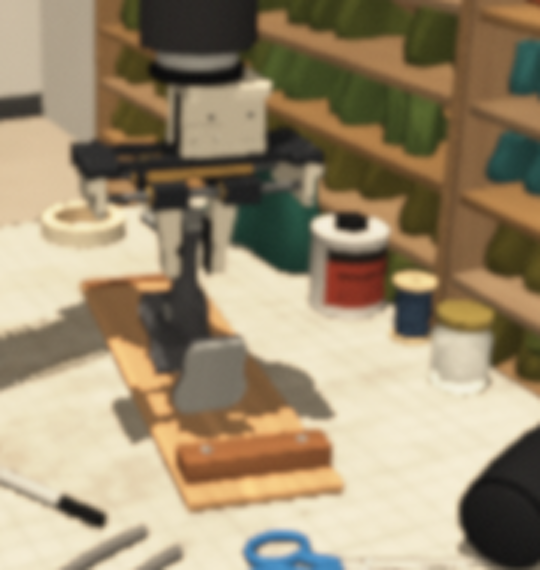

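View pics/d3_w.png

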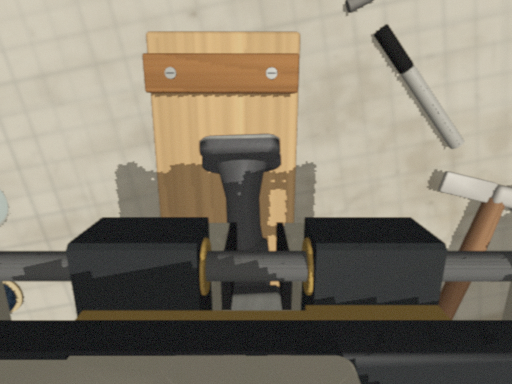

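It's past balance, and the heel plate now leans on the back of the fingers. Moving forward will lower it gently.

Call:
step_arm([
  [0,0.4,0,0,0.77],
  [0,0.8,0,0,0.77],
  [0,1.2,0,0,0.77],
  [0,1.6,0,0,0.77],
  [0,2,0,0,0.77],
  [0,2.4,0,0,0.77],
  [0,2.8,0,0,0.77],
  [0,3.3,0,0,0.77],
  [0,3.9,0,0,0.77],
  [0,4.5,0,0,0.77],
])

```text
t: 12.85
eef_pos: [0.4396, -0.1222, 0.1321]
ee_rot: [-2.594, 1.57, 0.357]
force: [-0.2, 0.1, 0.1]
width: 0.02
```

```bash
python3 -c "
from h import *
look('d4')"
```

```text
t 12.85 p [ 0.4396 -0.1222  0.1321] board [-0.0272 -0.144 ] w 0.02 F [-0.2  0.1  0.1] yd -100.91
```

View pics/d4_s.png

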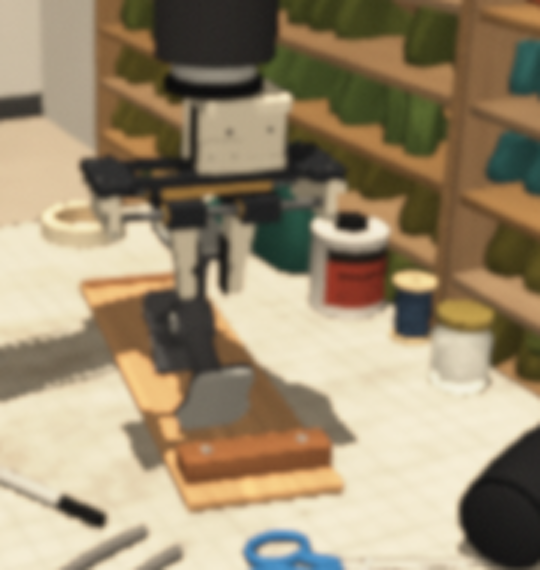

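View pics/d4_w.png

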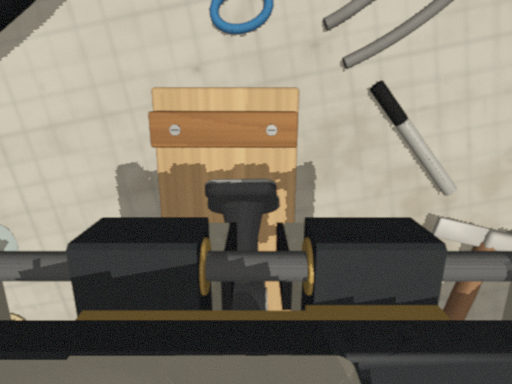

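Force is zero. Raising clear and checking from above.

Call:
step_arm([
  [0,0.4,0,0,0.77],
  [-1,0.6,0,0,0.77],
  [-3,0.6,0,0,0.77],
  [-6,0.6,0,0,0.77],
  [-9,0.6,0,0,0.77],
  [-12,0.6,0,0,0.77],
  [-14,0.6,0,0,0.77],
  [-14,-3,0,0,0.77],
  [-14,-6,0,0,0.77],
  [-14,-8,0,0,0.77],
])

```text
t: 13.78
eef_pos: [0.455, -0.0418, 0.2726]
ee_rot: [-2.421, 1.569, 0.529]
force: [0.1, -0.8, 0.1]
width: 0.0199
```

```bash
cat >> h.py <<'E'
def wcloud():
    s,p,R=tool(); g=grab_frame("wrist"); z=g["range_z"]; v,uu=np.mgrid[:384,:512]
    P=np.stack([(uu-g["cx"])*z/g["fx"],(v-g["cy"])*z/g["fy"],z],-1)
    H=g["hand_eye"]; W=(P@H[:3,:3].T+H[:3,3])@R.T+p; W[z<=0]=np.nan
    return g,W
def heel(W,tag,lo=.155,hi=.19):
    b=bl(W); k=(W[...,2]>lo)&(W[...,2]<hi)&(abs(b[...,0])<.08)&(abs(b[...,1])<.2)
    if k.sum()<30: print(tag,"none");return
    q=b[k]; zz=W[k][:,2]; A=np.c_[q,np.ones(len(q))]; c=np.linalg.lstsq(A,zz,rcond=None)[0]
    r=cv2.minAreaRect((q*1000).astype(np.float32))
    e=np.linalg.eigh(np.cov((q-q.mean(0)).T))[1][:,1]
    print(tag,k.sum(),"z",np.median(zz).round(4),"slope deg",np.degrees(c[:2]).round(1),"min",q.min(0).round(4),"max",q.max(0).round(4),"rect",[np.round(x,1) for x in r],"pca",np.degrees(np.arctan2(e[1],e[0])).round(1)%180)
E
python3 - <<'E'
from h import *
look('e1')
f,W=cloud("top"); heel(W,"top")
cv2.imwrite("pics/e1_t.png",cv2.resize(f["pixels"][140:230,200:360],None,fx=5,fy=5,interpolation=cv2.INTER_CUBIC)[:,:,::-1])
g,W=wcloud(); heel(W,"wrist")
E
```

```text
t 13.7833 p [ 0.455  -0.0418  0.2726] board [-0.0274 -0.0621] w 0.0199 F [ 0.1 -0.8  0.1] yd -100.97
top 105 z 0.1722 slope deg [1.4 0.1] min [-0.0464 -0.1023] max [ 0.0046 -0.0258] rect [array([-20.4, -64. ]), array([51. , 76.1]), np.float64(0.8)] pca 73.9
wrist 5670 z 0.1729 slope deg [0.  0.1] min [-0.0447 -0.1125] max [ 0.0112 -0.0275] rect [array([-16.3, -70.1]), array([55.2, 84.4]), np.float64(1.1)] pca 90.6
```

View pics/e1_s.png

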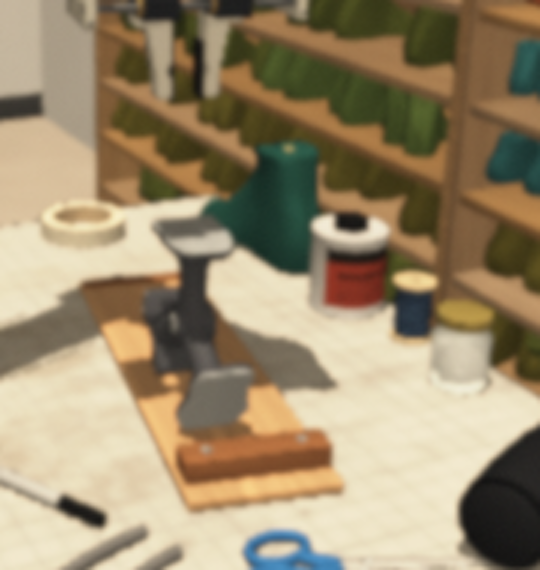

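View pics/e1_w.png

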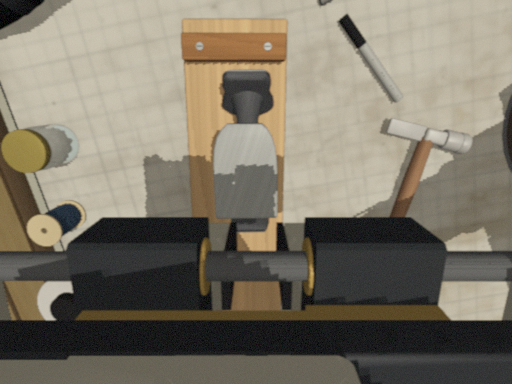

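View pics/e1_t.png

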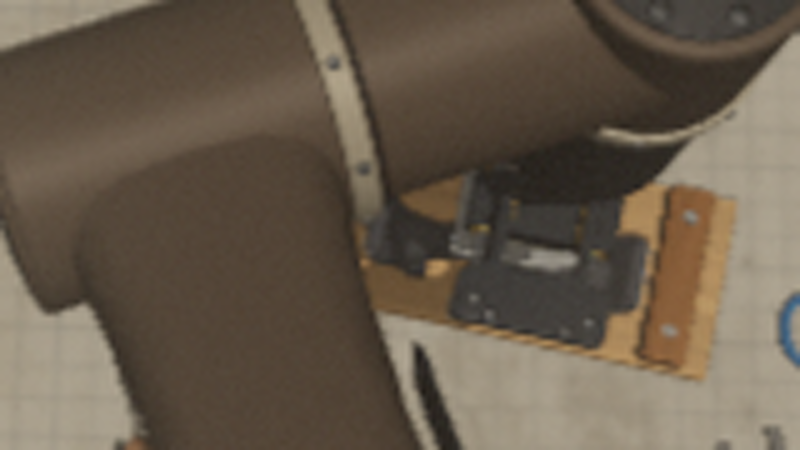

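The anvil is upright with the heel face level at z≈0.172 and square within 1°, hub at board x≈-0.016, y≈-0.070. Next I go behind the slim foot's upper edge (y≈0.023) and push low.

Call:
step_arm([
  [0,-2,-0.3,0,0.77],
  [0,-5,-0.7,0,0.77],
  [0,-8,-1.1,0,0.77],
  [0,-11,-1.1,0,0.77],
  [0,-13,-1.1,0,0.77],
  [0,-13,-1.1,0,0.77],
  [3,-13,-1.1,0,0.77],
  [6,-13,-1.1,0,0.77],
  [9,-13,-1.1,0,0.77],
  [12,-13,-1.1,0,0.77],
])

```text
t: 14.82
eef_pos: [0.49, 0.0812, 0.1509]
ee_rot: [-2.481, 1.57, 0.469]
force: [0.6, 0.5, 0.7]
width: 0.0201
```

Call:
step_arm([
  [2,0,0,0,0.77],
  [4,0,0,0,0.77],
  [6,0,0,0,0.77],
  [8,0,0,0,0.77],
  [9.5,0,0,0,0.77],
  [10.5,0,0,0,0.77],
  [10.5,0,0,0,0.77],
  [10.5,0.5,0,0,0.77],
  [10.5,1,0,0,0.77],
  [10.5,1.5,0,0,0.77],
])

```text
t: 15.65
eef_pos: [0.4877, 0.067, 0.0478]
ee_rot: [-2.523, 1.569, 0.428]
force: [-0.5, -0.6, 1.5]
width: 0.0201
```

```bash
python3 -c "
from h import *
look('f1')
g,W=wcloud(); heel(W,'wrist')"
```

```text
t 15.65 p [0.4877 0.067  0.0478] board [-0.016  0.051] w 0.0201 F [-0.5 -0.6  1.5] yd -100.94
wrist 46260 z 0.1696 slope deg [0.4 7.5] min [-0.0707 -0.029 ] max [0.0387 0.0321] rect [array([-16.6,   0.9]), array([ 61.1, 109.4]), np.float64(88.6)] pca 179.4
```

View pics/f1_s.png

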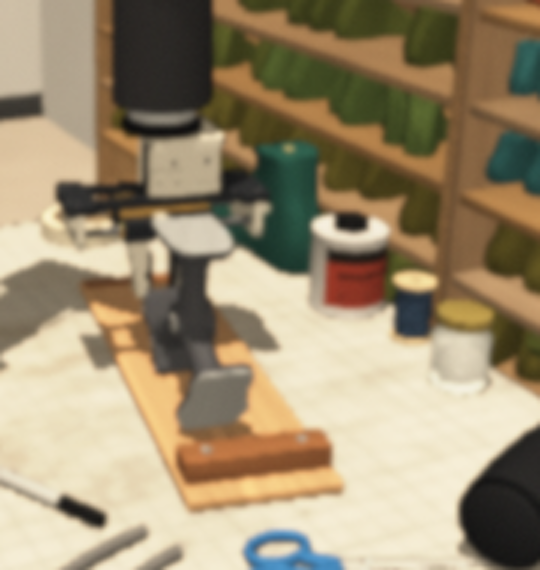

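View pics/f1_w.png

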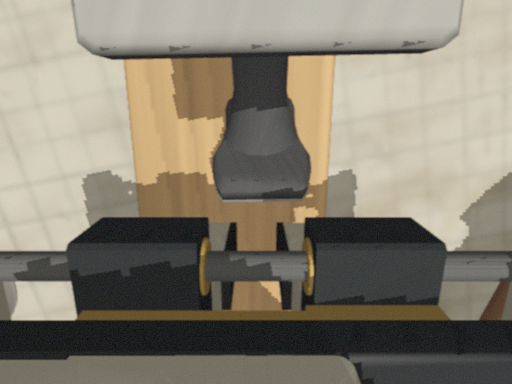

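Fingers are centred behind the slim plate edge (262,195) and nothing else is in the way. Pushing.

Call:
step_arm([
  [0,0.5,0,0,0.77],
  [0,1,0,0,0.77],
  [0,1.4,0,0,0.77],
  [0,1.7,0,0,0.77],
  [0,2,0,0,0.77],
  [0,2.3,0,0,0.77],
  [0,2.6,0,0,0.77],
  [0,2.9,0,0,0.77],
  [0,3.2,0,0,0.77],
  [0,3.5,0,0,0.77],
])

```text
t: 16.63
eef_pos: [0.4819, 0.0342, 0.0473]
ee_rot: [-2.326, 1.568, 0.626]
force: [-0.1, 5.4, -0.5]
width: 0.0203
```

```bash
python3 -c "
from h import *
look('f2')"
```

```text
t 16.6333 p [0.4819 0.0342 0.0473] board [-0.0155  0.0177] w 0.0203 F [-0.1  5.4 -0.5] yd -100.91
```

View pics/f2_s.png

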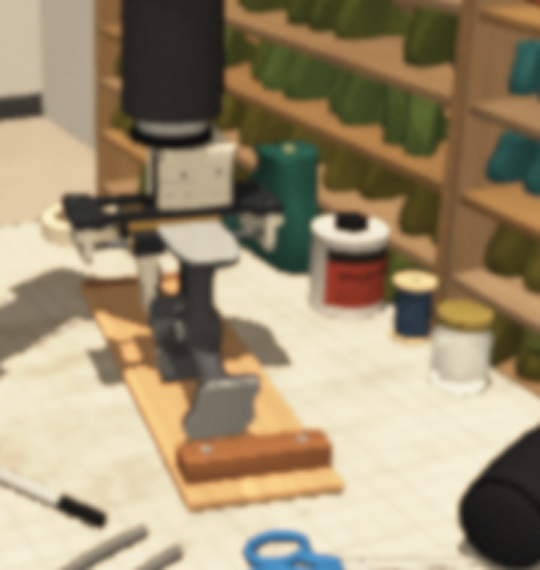

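View pics/f2_w.png

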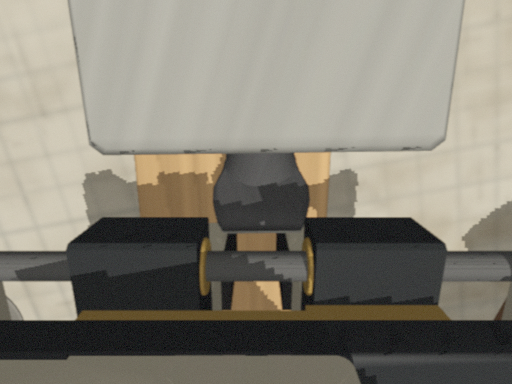

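Sliding at 5.4 N, square, with about 20 mm still to go.

Call:
step_arm([
  [0,0.3,0,0,0.77],
  [0,0.6,0,0,0.77],
  [0,0.9,0,0,0.77],
  [0,1.1,0,0,0.77],
  [0,1.3,0,0,0.77],
  [0,1.4,0,0,0.77],
  [0,1.5,0,0,0.77],
  [0,1.6,0,0,0.77],
  [0,1.7,0,0,0.77],
  [0,1.8,0,0,0.77],
])

```text
t: 17.57
eef_pos: [0.4782, 0.0164, 0.0473]
ee_rot: [-2.371, 1.568, 0.58]
force: [1.2, 6.0, -0.2]
width: 0.0203
```

```bash
python3 -c "
from h import *
look('f3')"
```

```text
t 17.5667 p [0.4782 0.0164 0.0473] board [-0.0157 -0.0005] w 0.0203 F [ 1.2  6.  -0.2] yd -100.91
```

View pics/f3_s.png

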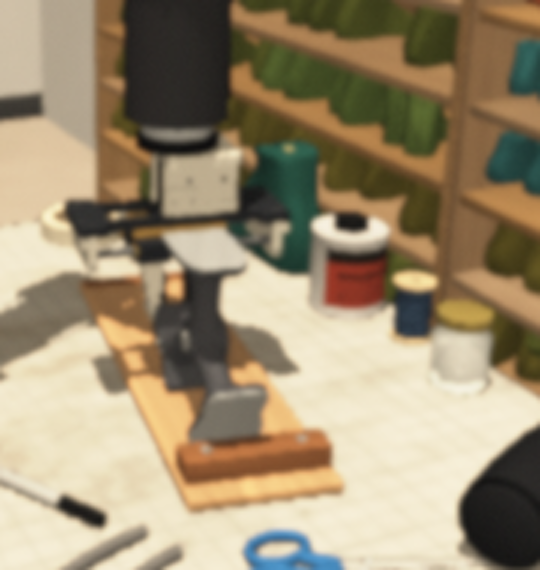

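Call:
step_arm([
  [0,0.05,0,0,0.77],
  [0,0.1,0,0,0.77],
  [0,0.15,0,0,0.77],
  [0,0.2,0,0,0.77],
  [0,0.25,0,0,0.77],
  [0,0.3,0,0,0.77],
  [0,0.35,0,0,0.77],
  [0,0.4,0,0,0.77],
  [0,0.4,0,0,0.77],
  [0,0.4,0,0,0.77],
])

```text
t: 18.5
eef_pos: [0.4774, 0.0124, 0.0473]
ee_rot: [-2.401, 1.569, 0.55]
force: [1.7, 5.6, 0.3]
width: 0.0201
```

Call:
step_arm([
  [0,0.04,0,0,0.77],
  [0,0.08,0,0,0.77],
  [0,0.12,0,0,0.77],
  [0,0.16,0,0,0.77],
  [0,0.2,0,0,0.77],
  [0,0.24,0,0,0.77],
  [0,0.28,0,0,0.77],
  [0,0.3,0,0,0.77],
  [0,0.3,0,0,0.77],
  [0,0.3,0,0,0.77],
])

```text
t: 19.33
eef_pos: [0.4769, 0.0095, 0.0473]
ee_rot: [-2.374, 1.569, 0.577]
force: [1.9, 5.8, -0.1]
width: 0.0201
```

```bash
python3 - <<'E'
from h import *
f,W,g=look('f4')
cv2.imwrite("pics/f4c.png",cv2.resize(f["pixels"][225:285,260:340],None,fx=8,fy=8,interpolation=cv2.INTER_CUBIC)[:,:,::-1])
E
```

```text
t 19.3333 p [0.4769 0.0095 0.0473] board [-0.0157 -0.0075] w 0.0201 F [ 1.9  5.8 -0.1] yd -100.92
```

View pics/f4c.png

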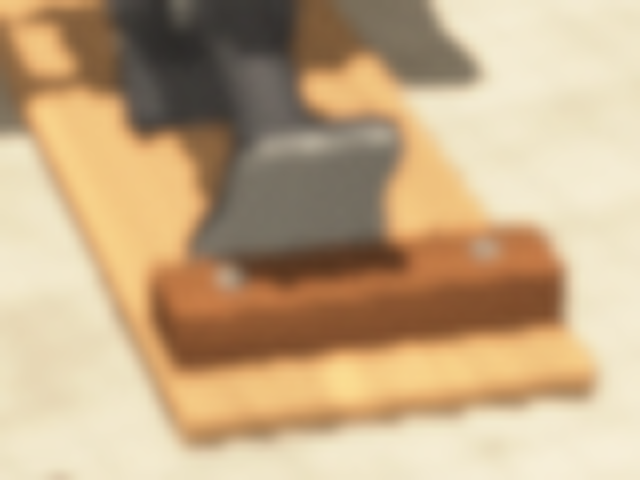

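Very close to the batten. Still at sliding force, so I continue in small steps.

Call:
step_arm([
  [0,0.04,0,0,0.77],
  [0,0.08,0,0,0.77],
  [0,0.12,0,0,0.77],
  [0,0.16,0,0,0.77],
  [0,0.2,0,0,0.77],
  [0,0.24,0,0,0.77],
  [0,0.28,0,0,0.77],
  [0,0.3,0,0,0.77],
  [0,0.3,0,0,0.77],
  [0,0.3,0,0,0.77],
])

```text
t: 20.27
eef_pos: [0.4782, 0.0081, 0.048]
ee_rot: [-2.397, 1.564, 0.555]
force: [3.0, 12.5, 2.7]
width: 0.0205
```

Force rose to 12.5 N and the motion stalled, so it is against the stop. One more mm to seat it square, then back off.

Call:
step_arm([
  [0,0.05,0,0,0.77],
  [0,0.1,0,0,0.77],
  [0,0.15,0,0,0.77],
  [0,0.15,0,0,0.77],
  [0,0.15,0,0,0.77],
  [0,0.15,0,0,0.77],
  [0,0.15,0,0,0.77],
  [0,0.15,0,0,0.77],
  [0,0.15,0,0,0.77],
  [0,0.15,0,0,0.77],
])

```text
t: 21.1
eef_pos: [0.4789, 0.0076, 0.0484]
ee_rot: [-2.384, 1.562, 0.568]
force: [2.4, 18.3, 2.8]
width: 0.0205
```

```bash
python3 - <<'E'
from h import *
f,W,g=look('f5')
cv2.imwrite("pics/f5c.png",cv2.resize(f["pixels"][225:285,260:340],None,fx=8,fy=8,interpolation=cv2.INTER_CUBIC)[:,:,::-1])
E
```

```text
t 21.1 p [0.4789 0.0076 0.0484] board [-0.0134 -0.009 ] w 0.0205 F [ 2.4 18.3  2.8] yd -100.89
```

View pics/f5c.png

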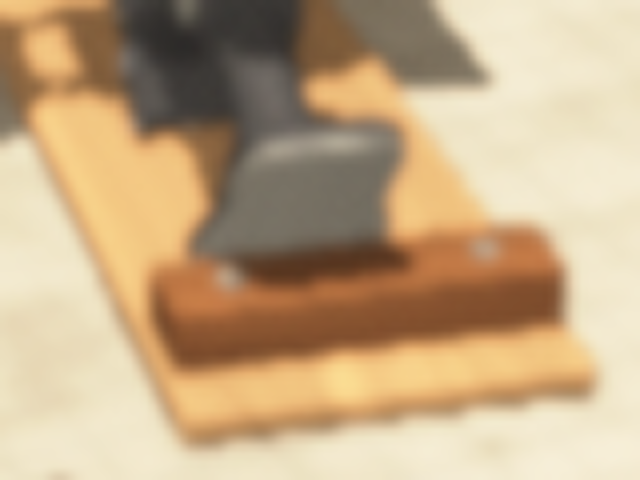

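View pics/f5_w.png

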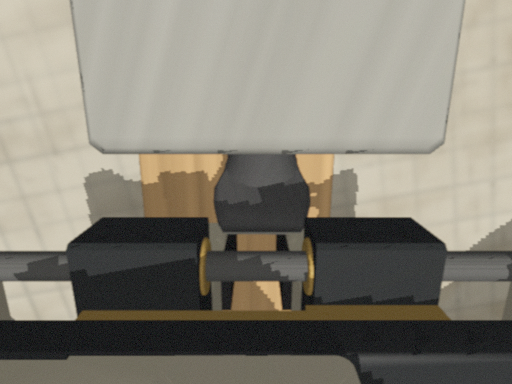

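The anvil is seated and square. Backing off, raising and measuring.

Call:
step_arm([
  [0,-0.3,0,0,0.77],
  [0,-0.8,0,0,0.77],
  [0,-2,0,0,0.77],
  [0,-4,0,0,0.77],
  [0,-6,0,0,0.77],
  [-3,-6,0,0,0.77],
  [-7,-6,0,0,0.77],
  [-11,-6,0,0,0.77],
  [-15,-6,0,0,0.77],
  [-19,-6,0,0,0.77],
])

```text
t: 22.03
eef_pos: [0.4856, 0.063, 0.2388]
ee_rot: [0.97, 1.569, -2.362]
force: [1.9, -0.0, -0.5]
width: 0.0199
```

Call:
step_arm([
  [-2,0,0,0,0.77],
  [-4,0,0,0,0.77],
  [-4,0,0,0,0.77],
  [-4,0,0,0,0.77],
  [-4,0,0,0,0.77],
  [-4,0,0,0,0.77],
  [-4,0,0,0,0.77],
  [-4,0,0,0,0.77],
  [-4,0,0,0,0.77],
  [-4,0,0,0,0.77],
])

```text
t: 22.87
eef_pos: [0.4863, 0.0631, 0.2766]
ee_rot: [0.746, 1.57, -2.587]
force: [-0.2, 0.3, -0.3]
width: 0.0204
```

```bash
python3 - <<'E'
from h import *
look('g1')
g,W=wcloud(); heel(W,'wrist')
f,T=cloud("top"); heel(T,"top")
b=bl(W); k=(W[...,2]>.028)&(W[...,2]<.042)&(b[...,1]<-.15)&(b[...,1]>-.22)&(abs(b[...,0])<.07); q=b[k]
print("batten",k.sum(),cv2.minAreaRect((q*1000).astype(np.float32)))
E
```

```text
t 22.8667 p [0.4863 0.0631 0.2766] board [-0.0166  0.0469] w 0.0204 F [-0.2  0.3 -0.3] yd -100.94
wrist 2909 z 0.1728 slope deg [ 0.1 -1.8] min [-0.044  -0.0993] max [ 0.0121 -0.0708] rect [array([-16. , -85.1]), array([56. , 28.3]), np.float64(0.3)] pca 179.9
top 473 z 0.1723 slope deg [0.6 0.3] min [-0.0453 -0.1533] max [ 0.0113 -0.0686] rect [array([ -16.9, -111. ]), array([56.5, 84.6]), np.float64(0.4)] pca 91.2
batten 0 ((0.0, 0.0), (0.0, 0.0), 0.0)
```

View pics/g1_w.png

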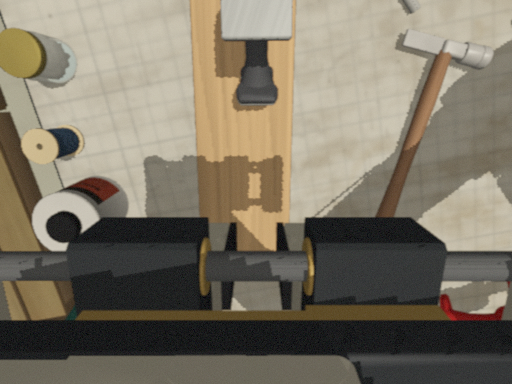

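View pics/g1_s.png

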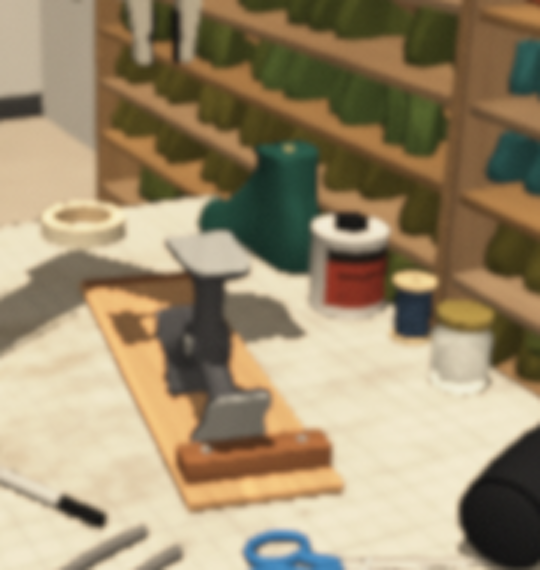

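Upright, level and square, with the hub at about y = -0.11, x = -0.016. The bystanders look untouched. Handing in.

```bash
python3 -c "
from station import *
print(job_done())"
```

```text
the job is handed in; nothing more can be done
None
```

I tipped the dark anvil over in two pushes with the fingertips, sole foot to slim foot to heel foot on top. I then slid it along the board until it butted against the stop, and handed the job in at about 23 s. `job_done()` gives no verdict, so this rests on my own checks.

**Last checks after backing off:**

| Check | Measured | Required |
|---|---|---|
| Heel face height | z ≈ 0.172 m | hub 0.080–0.096 m (puts the face at 0.164–0.180 m) |
| Heel face level (top camera) | within about 0.6° | within 4° |
| Square to the board | within about 1° | within about 5.7° |
| Hub across the board | x ≈ -0.016 m | ±0.035 m |
| Hub along the board | y ≈ -0.110 m | -0.116 to -0.1042 m |

- **Contact with the stop:** the push force rose from about 6 N while sliding to 18 N as the motion stalled, so the anvil is against the batten.
- **Other things:** in the last pictures the bystanders in view looked where they were. The dye bottle was out of frame in those, and I did not measure any of them again.

**What disagreed:**
- **Fingertip position:** in the images the fingertips were about 19 mm behind the TCP, not 17 mm ahead. My first push therefore passed over the anvil without touching it, so I measured the tips and repeated it lower.
- **Slope reading:** the wrist camera gave 1.8° on the last look because the face was cut off at the image edge. The top camera saw the whole face and gave 0.3° the same way.
- **Stop from the wrist camera:** the batten was out of its view on the last look, so contact rests on the force, the side picture and the hub position.

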